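# Clip the long sharpening stone into its holder

### The arm

A 6-joint arm with a two-finger parallel gripper is mounted at the origin on the work surface. World frame = base frame: x ahead of the robot, y to its left, z up, the work surface at z = 0. Lengths are in mm, angles in rad, forces in N, time in s.
With the tool pointing down it reaches from about 325 to 900 mm from the base axis. Payload 6.1 kg.
Tool frame: the origin (TCP) lies at the very end of the fingers, on their centre line; the grasp point (between the pads) lies 19 mm behind it (ctrl.pinch_z is the distance from the TCP to the grasp point, in mm); x points along the fingers, y is the direction in which the jaws open and shut, and the axes are right-handed (so a half turn about x gives the same grasp; the last joint's range is limited). The gripper opens to 85 mm and grips with 20 to 120 N. Pads are 22 mm wide; open, the fingers measure 114 mm over their backs; the gripper's body (76 mm by 85 mm) begins 54 mm behind the grasp point. The pads swing forward as they close: fully open they stand 13 mm farther back than shut.
Start: joints at [-1.231, 0.22, 1.526, -0, 1.395, -0.126], TCP at [280.703, -558.41, 204.2] pointing down, gripper open.
Joint ranges: [-2.98, 2.98], [-0.91, 2.08], [0.09, 2.57], [-1.24, 4.39], [0.2, 2.65], [-2.68, 2.68]. Speed limits (rad/s): [2.57, 2.57, 3.01, 3.14, 3.14, 3.14].

### API

Orientations are given as a 3x3 rotation matrix whose columns are the frame's x, y, z axes.
In Python, from rig import ctrl gives the robot as it stands. The module is installed in compiled form; this text tells all that it offers.
- The arm moves only by the tool servo_tool, never from a script. Its arguments are lists of equal length, an entry for each row: "angular": the turn, a rotation vector about the tool's x, y, z in rad, a list of three; "travel": the shift along the tool's x, y, z in cm, a list of three; "gripper": the opening in per cent of the stroke, from 0 (shut) to 100 (fully open). In form: {"angular": [[rx, ry, rz], ...], "travel": [[x, y, z], ...], "gripper": [gripper, ...]}. A call has 1 to 10 rows; each row is the pose to reach, as a shift and turn from the pose commanded when the call began, along the tool's axes at that moment; what a row does not reach only later rows make up. A row lasts 1/8 s, in which the tool goes at most 62.5 mm and 10.7 degrees, less where a joint would pass 70% of its speed; a pose out of reach is approached as far as the arm can. A call with a gripper value outside its range is refused whole. The fingers move at their own pace and stop on an object; the grip force is fixed at half the most. Time passes only in rows, so rows that repeat a pose let the fingers close. It gives the time, the measured TCP pose, the force and the opening at its end, in the units of the state.
- ctrl.get_state(): the state, without advancing time (a new reading comes with each control period).
- ctrl.read_camera(name): name is "scene" or "top" or "wrist"; returns the picture (400x640x3 uint8, red, green, blue); there is no depth.
- ctrl.camera_params(name): a dict with "fx", "fy", "cx", "cy" (pixels), "distortion" ([k1, k2, p1, p2, k3] as OpenCV has them; the pictures are not rectified), "cam_to_world" (4x4, takes a point from camera to world coordinates). Camera axes: x right, y down, z forward; pixel columns grow to the right and rows downward; lengths in mm; the calibration is good to about 2 mm. A picture is of the moment at which its call begins: read the wrist's pose just before it. camera_params takes no time and is no camera call; for the wrist camera it gives the pose at the moment of the call.
- ctrl.sign_off(): hands the job in, once; it reports no verdict.
The state is a dict: "clock": time; "joints": joint angles; "joint_vel": joint speeds; "joint_efforts": joint torques, N m; "tcp_pos": TCP position; "tcp_rot": TCP orientation; "contact_force": force on the tool from outside, world axes, zero at the start; "ft_torque": the same for the moment, N m; "width": finger opening in mm.
Only numpy, scipy, OpenCV 4.12 (cv2) and the standard library are available. Lean on these libraries where they do the work, as an engineer would, in place of code of your own. Each camera call takes 0.05 s, during which the arm holds its last target.

### The job

Someone wants to sharpen the fillet knives: clip the longer of the two grey sharpening stones into the wooden holder. Lay it lengthwise between the holder's two steel spring clips and press it straight down until it sits on both black seats and both clips have snapped back over its bevelled ends, then let go of it.

Things in the scene. Friction and masses are not known exactly. Their poses are not given: they have to be found in the camera images.
- long_stone_mid (a point): Centre of the long sharpening stone: loose grey bar 150 mm long (x), 46 wide (y), 28 high (z), about 0.35 kg, lying flat, centre 14 mm above the shelf. End edges are bevelled above and below (8 mm lengthwise, 11 high), so either face may be up and either end may lead. The like stone only 95 mm long is not wanted. Grasp across the 46 mm width at mid-length.
- seat (a point): Where the stone's centre is when home in the fixed wooden holder (250 x 104 mm), 36 mm above the shelf; x lengthwise from near to far clip, z up. Two smooth black seats, tops 22 mm above the shelf, side lips 84 mm apart and 7 high, lie at x = -60..-30 and 30..60 mm; between them the board is at 12 mm: room for fingers. The clips' flared lead-ins begin 68 mm above the shelf, about 160 mm apart.
- clip_near (a joint): Outward travel (m) of the steel spring clip at the holder's -x end, 36 mm wide: 0 closed, 0.016 fully spread. Closed, the clips' inward bends are 138 mm apart, 49 mm above the shelf. Pushed inward by 8 N plus 0.5 N/mm; the passing stone spreads it about 0.006 (pressing takes some 10 to 20 N in all), then it snaps back over the upper bevel, near 0, and draws the stone down.
- clip_far (a joint): The same for the clip at the holder's +x end.

How it is judged (in metres and radians):
On the way:
1. a clip is spread by the stone while the gripper holds or presses the stone (value of joint any of clip_near, clip_far above 0.002 m and contact force between the fingers and long_stone above 1 N), for 0.05 s.
At the end, for the whole second after the job is handed in: The long stone lies at rest in the holder, down on its seats (height within 4 mm of home), its centre within 20 mm of the seat point horizontally and its length along the holder within 0.2 rad, and both clips have snapped back over its ends (each less than 4.5 mm open and still) (z of long_stone_mid in the frame of seat between -0.004 and 0.004 m and horizontal distance between long_stone_mid and seat below 0.02 m and angle between the x axis of long_stone_mid and the x axis of seat, either way round below 0.2 rad and value of joint each of clip_near, clip_far below 0.0045 m and velocity of joint each of clip_near, clip_far below 0.01 m/s); the robot touches nothing.
It also fails if it takes over 40 s, if anything falls off the work surface, if the arm or the gripper's body presses on something with over 40 N, if the wrist force passes 120 N, or if a joint passes its speed limit or range.

## Working session

There is one attempt and no reset: what is moved stays moved. The work goes in short steps, Python scripts to look and compute and a tool call to move; the robot and the scene stay as the last step left them, time stands still between calls to the robot, and variables do not carry over. Pictures are saved under pics/ and viewed, and the job is handed in when it is done.

Besides the shell and the picture viewer there is one more tool, called after "Call:" by a JSON object that holds its "name" and its "arguments", one argument or row to a line. servo_tool: Moves the arm, as the interface text tells. Its arguments: {"type":"object","properties":{"angular":{"type":"array","items":{"type":"array","items":{"type":"number"}}},"travel":{"type":"array","items":{"type":"array","items":{"type":"number"}}},"gripper":{"type":"array","items":{"type":"number"}}},"required":["angular","travel","gripper"]}

```bash
mkdir -p pics
cat > h.py <<'E'
import numpy as np,cv2
from rig import ctrl
def ray(name,uv,z,P=None):
    p=P or ctrl.camera_params(name);K=np.array([[p['fx'],0,p['cx']],[0,p['fy'],p['cy']],[0,0,1]])
    n=cv2.undistortPoints(np.array(uv,float).reshape(-1,1,2),K,np.array(p['distortion'],float)).reshape(-1,2)
    T=np.array(p['cam_to_world']);d=np.c_[n,np.ones(len(n))]@T[:3,:3].T;o=T[:3,3]
    return o+d*((np.array(z)-o[2])/d[:,2])[:,None]
def save(name,f):
    im=ctrl.read_camera(name);cv2.imwrite('pics/'+f,im[:,:,::-1]);return im
def proj(name,pts,P=None):
    p=P or ctrl.camera_params(name);K=np.array([[p['fx'],0,p['cx']],[0,p['fy'],p['cy']],[0,0,1]])
    T=np.linalg.inv(np.array(p['cam_to_world']))
    return cv2.projectPoints(np.array(pts,float),cv2.Rodrigues(T[:3,:3])[0],T[:3,3],K,np.array(p['distortion'],float))[0].reshape(-1,2)
E
python3 - <<'E'
from h import *
save('top','t0.png');save('scene','s0.png')
s=ctrl.get_state();print(s['clock'],s['tcp_pos'],np.round(s['tcp_rot'],3),s['width'])
for n in('top','scene','wrist'):print(n,np.round(ctrl.camera_params(n)['cam_to_world'],3))
E
```

```text
0.1 [ 280.47856148 -557.85411473  203.21637115] [[-0.001  0.449 -0.893]
 [ 0.002 -0.893 -0.449]
 [-1.    -0.002 -0.   ]] 85.34440618360726
top [[-2.20000e-02 -9.82000e-01  1.90000e-01  3.60526e+02]
 [-1.00000e+00  2.30000e-02  5.00000e-03 -6.46700e+00]
 [-9.00000e-03 -1.90000e-01 -9.82000e-01  8.57167e+02]
 [ 0.00000e+00  0.00000e+00  0.00000e+00  1.00000e+00]]
scene [[-8.45000e-01  4.13000e-01 -3.39000e-01  7.56033e+02]
 [ 5.34000e-01  6.34000e-01 -5.60000e-01  4.22409e+02]
 [-1.70000e-02 -6.54000e-01 -7.56000e-01  6.48702e+02]
 [ 0.00000e+00  0.00000e+00  0.00000e+00  1.00000e+00]]
wrist [[ 4.48000e-01 -8.53000e-01 -2.69000e-01  3.48969e+02]
 [-8.94000e-01 -4.28000e-01 -1.33000e-01 -5.23260e+02]
 [-2.00000e-03  3.00000e-01 -9.54000e-01  3.72284e+02]
 [ 0.00000e+00  0.00000e+00  0.00000e+00  1.00000e+00]]
```

View pics/t0.png

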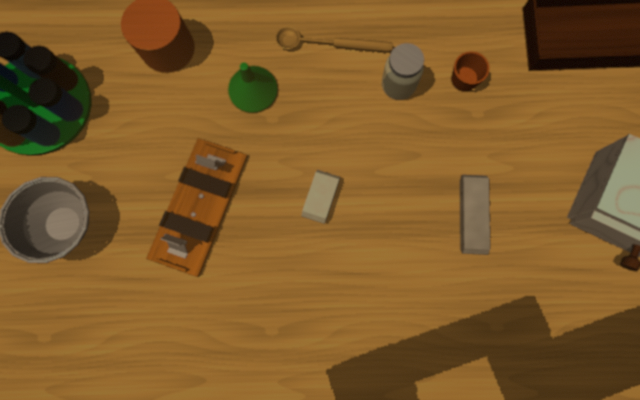

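View pics/s0.png

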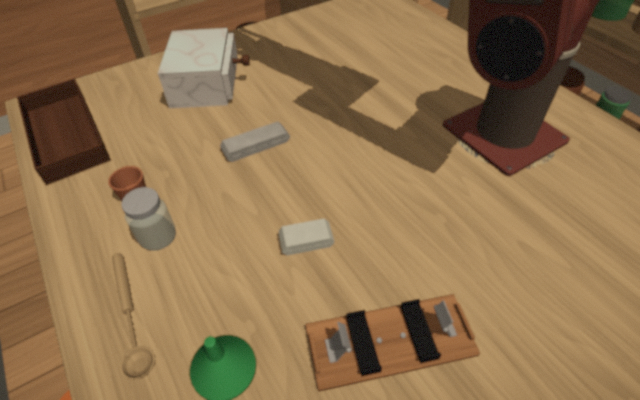

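The top view shows the long stone near (475,215) and the short one near (322,196). The holder is near (198,206), with black seats and steel clips. I'll enlarge these areas.

Run:
```python
import cv2,numpy as np
t=cv2.imread('pics/t0.png')
a=cv2.resize(t[130:285,140:255],None,fx=5,fy=5,interpolation=cv2.INTER_CUBIC)[:, :]
a=cv2.resize(t[130:280,140:255],None,fx=4,fy=4,interpolation=cv2.INTER_CUBIC)
b=cv2.resize(t[165:265,445:505],None,fx=5,fy=5,interpolation=cv2.INTER_CUBIC)
c=np.zeros((600,a.shape[1]+b.shape[1]+10,3),np.uint8);c[:600,:a.shape[1]]=a;c[:500,a.shape[1]+10:]=b
print(a.shape,b.shape);cv2.imwrite('pics/c0.png',c)
```

```text
(600, 460, 3) (500, 300, 3)
```

View pics/c0.png

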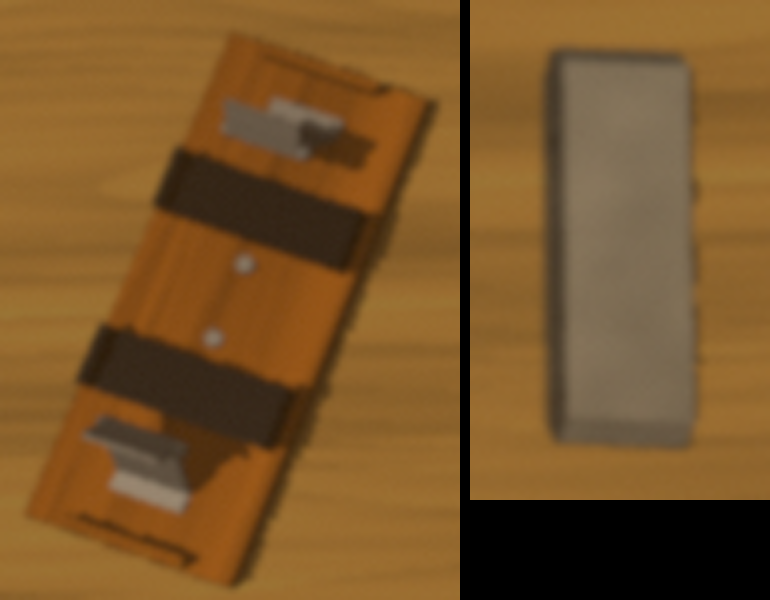

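Run:
```python
from h import *
H=np.array([[232,32],[434,98],[236,584],[27,515]])/4+[140,130]
w=ray('top',H,12);print(w.round(1),w.mean(0).round(1));L=(w[0]+w[1]-w[2]-w[3])/2;W=(w[1]+w[2]-w[0]-w[3])/2
print('L',np.linalg.norm(L),'W',np.linalg.norm(W),np.arctan2(L[1],L[0]),np.arctan2(W[1],W[0]))
sc=ray('top',np.array([[244,264],[212,338]])/4+[140,130],12);print('screws',sc.round(1),sc.mean(0))
# seats top corner z=22 
S=np.array([[562,62],[688,66],[690,418],[560,413]])
w=ray('top',(S-[470,0])/5+[445,165],28);print(w.round(1),w.mean(0).round(1));L=(w[0]+w[1]-w[2]-w[3])/2;W=(w[1]+w[2]-w[0]-w[3])/2
print('L',np.linalg.norm(L),'W',np.linalg.norm(W),np.arctan2(L[1],L[0]),np.arctan2(W[1],W[0]))
```

```text
[[662.1 249.3  12. ]
 [626.4 150.5  12. ]
 [395.4 238.7  12. ]
 [429.5 336.1  12. ]] [528.3 243.7  12. ]
L 247.7928585640516 W 104.11980747982572 -0.36088692141660245 -1.912837280480531
screws [[546.1 240.   12. ]
 [510.6 254.   12. ]] [528.33103304 247.01480547  12.        ]
[[ 566.5 -256.7   28. ]
 [ 563.7 -303.2   28. ]
 [ 432.3 -292.2   28. ]
 [ 435.1 -245.7   28. ]] [ 499.4 -274.5   28. ]
L 131.86608176521833 W 46.622088278908585 -0.0837889979465239 -1.6298060046662697
```

```bash
cat >> h.py <<'E'
def to(p,yaw):
    s=ctrl.get_state();R=np.array(s['tcp_rot']);d=R.T@(np.array(p)-s['tcp_pos'])/10
    c=np.array([[0,np.cos(yaw),-np.sin(yaw)],[0,np.sin(yaw),np.cos(yaw)],[-1,0,0]])
    # x=(0,0,-1), y=(c,s,0), z=x cross y=(s,-c,0)
    c[:,2]=np.cross(c[:,0],c[:,1])
    r=cv2.Rodrigues(R.T@c)[0].ravel()
    print('travel',d.round(2),'ang',r.round(3),'dist',np.linalg.norm(d)*10,'pinch',ctrl.pinch_z)
E
python3 - <<'E'
from h import *
to([499,-274.5,150],-1.643)
E
```

```text
travel [  5.36 -15.49 -32.25] ang [0.538 0.    0.002] dist 361.76395008941927 pinch 18.700000000000003
```

Call:
{"name": "servo_tool", "arguments": {
  "angular": [
    [0.538,0,0],
    [0.538,0,0],
    [0.538,0,0],
    [0.538,0,0],
    [0.538,0,0],
    [0.538,0,0],
    [0.538,0,0],
    [0.538,0,0],
    [0.538,0,0]
  ],
  "travel": [
    [5.36,-15.49,-32.25],
    [5.36,-15.49,-32.25],
    [5.36,-15.49,-32.25],
    [5.36,-15.49,-32.25],
    [5.36,-15.49,-32.25],
    [5.36,-15.49,-32.25],
    [5.36,-15.49,-32.25],
    [5.36,-15.49,-32.25],
    [5.36,-15.49,-32.25]
  ],
  "gripper": [100,100,100,100,100,100,100,100,100]
}}

```text
clock: 1.23
tcp_pos: [498.7, -276.3, 150.7]
tcp_rot: [[-0.0, -0.074, -0.997], [-0.0, -0.997, 0.074], [-1.0, 0.0, 0.0]]
contact_force: [0.6, 0.1, -0.2]
width: 85.4
```

Run:
```python
from h import *
s=ctrl.get_state();P=ctrl.camera_params('wrist');im=save('wrist','w1.png')
print(s['clock'],s['tcp_pos'],s['joints'],s['joint_vel'])
import pickle;pickle.dump(P,open('w1.pkl','wb'))
```

```text
1.225 [ 498.67589599 -276.32427451  150.71520463] [-6.44132762e-01  1.33966008e-01  1.72775008e+00 -2.81019965e-04
  1.27972600e+00  1.00058655e+00] [-0.00825595 -0.00143898 -0.0028403   0.00096479 -0.00043617  0.00281686]
```

View pics/w1.png

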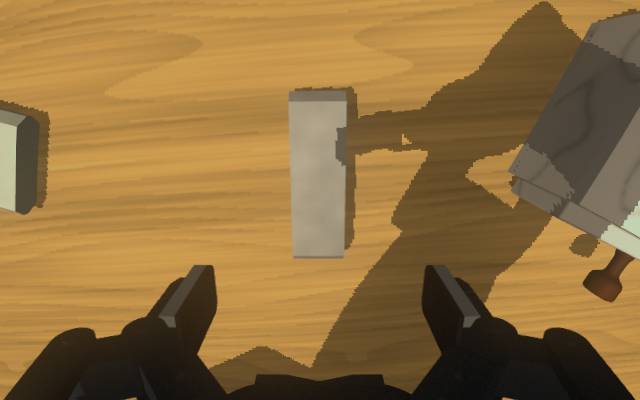

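The wrist view shows the long stone between the fingers. Its top-face corners are about (289,101), (347,101), (344,257) and (293,257).

Run:
```python
from h import *
w=ray('wrist',[[289,101],[347,101],[344,256.5],[293,257]],28);print(w.round(1),w.mean(0).round(1));L=(w[0]+w[1]-w[2]-w[3])/2;W=(w[1]+w[2]-w[0]-w[3])/2
print('L',np.linalg.norm(L),'W',np.linalg.norm(W),np.arctan2(L[1],L[0]),np.arctan2(W[1],W[0]))
print(ctrl.camera_params('wrist')['cam_to_world'])
to([499,-274,3],-1.643)
```

```text
[[ 567.5 -257.5   28. ]
 [ 564.1 -303.    28. ]
 [ 429.9 -293.3   28. ]
 [ 432.8 -247.7   28. ]] [ 498.6 -275.4   28. ]
L 134.86012934114243 W 45.675756580783776 -0.07262055076751389 -1.6406433051673934
[[-7.50352152e-02 -9.51322679e-01 -2.98922862e-01  5.74974411e+02]
 [-9.97180767e-01  7.17298364e-02  2.20306112e-02 -2.81597558e+02]
 [ 4.83467933e-04  2.99733201e-01 -9.54022942e-01  3.19867566e+02]
 [ 0.00000000e+00  0.00000000e+00  0.00000000e+00  1.00000000e+00]]
travel [ 1.478e+01 -2.500e-01 -1.000e-02] ang [-0.002 -0.    -0.   ] dist 147.8086022234455 pinch 18.700000000000003
```

Call:
{"name": "servo_tool", "arguments": {
  "angular": [
    [0,0,0],
    [0,0,0],
    [0,0,0],
    [0,0,0],
    [0,0,0]
  ],
  "travel": [
    [5,-0.1,0],
    [10,-0.1,0],
    [13.5,-0.1,0],
    [14.8,-0.1,0],
    [14.8,-0.1,0]
  ],
  "gripper": [100,100,100,100,100]
}}

```text
clock: 1.9
tcp_pos: [498.9, -274.6, 2.4]
tcp_rot: [[-0.001, -0.073, -0.997], [0.001, -0.997, 0.073], [-1.0, -0.0, 0.001]]
contact_force: [-0.0, 0.4, -0.1]
width: 85.2
```

Call:
{"name": "servo_tool", "arguments": {
  "angular": [
    [0,0,0],
    [0,0,0],
    [0,0,0],
    [0,0,0],
    [0,0,0],
    [0,0,0]
  ],
  "travel": [
    [0,0,0],
    [0,0,0],
    [0,0,0],
    [0,0,0],
    [0,0,0],
    [0,0,0]
  ],
  "gripper": [45,45,40,40,40,40]
}}

```text
clock: 2.65
tcp_pos: [499.3, -274.1, 2.6]
tcp_rot: [[-0.0, -0.072, -0.997], [0.0, -0.997, 0.072], [-1.0, -0.0, 0.0]]
contact_force: [-0.1, 0.3, -0.1]
width: 34.2
```

Run:
```python
from h import *
im=save('wrist','w2.png');s=ctrl.get_state();print(s['clock'],s['tcp_pos'],s['width'],s['contact_force'])
```

```text
2.7 [ 499.29833275 -274.09362726    2.53655869] 34.34532261054685 [ 0.45925518 -0.2165301   0.49405059]
```

View pics/w2.png

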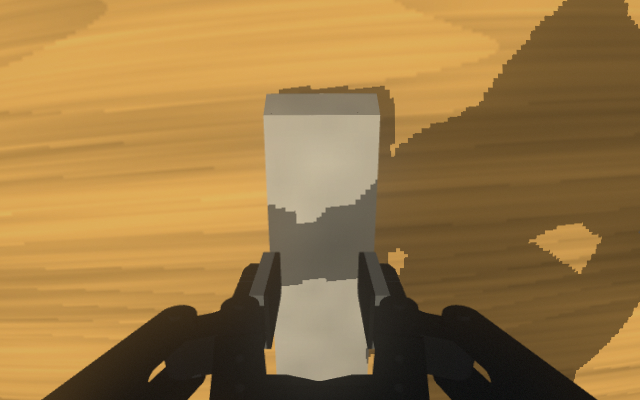

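Run:
```python
from h import *
s=ctrl.get_state();R=np.array(s['tcp_rot']);t=s['tcp_pos']
for hw in(17.1,23):
  for back in(0,5,26):
    print(hw,back,proj('wrist',[t+R@np.array([-back,sg*hw,z]) for sg in(-1,1) for z in(-11,11)]).round(0).tolist())
im=save('scene','s2.png');im=save('top','t2.png')
u=proj('scene',[t])[0].astype(int);print(u,proj('top',[t]))
a=ctrl.read_camera('scene')[max(0,u[1]-75):u[1]+75,u[0]-100:u[0]+100];cv2.imwrite('pics/s2c.png',cv2.resize(a,None,fx=4,fy=4)[:,:,::-1])
```

```text
17.1 0 [[286.0, 224.0], [287.0, 264.0], [354.0, 224.0], [353.0, 264.0]]
17.1 5 [[285.0, 228.0], [286.0, 268.0], [355.0, 228.0], [353.0, 268.0]]
17.1 26 [[281.0, 246.0], [282.0, 290.0], [359.0, 246.0], [358.0, 290.0]]
23 0 [[274.0, 224.0], [276.0, 264.0], [366.0, 224.0], [364.0, 264.0]]
23 5 [[273.0, 228.0], [275.0, 268.0], [367.0, 228.0], [365.0, 268.0]]
23 26 [[267.0, 246.0], [270.0, 290.0], [373.0, 246.0], [371.0, 290.0]]
[256 145] [[471.57669758 214.79147466]]
```

View pics/s2c.png

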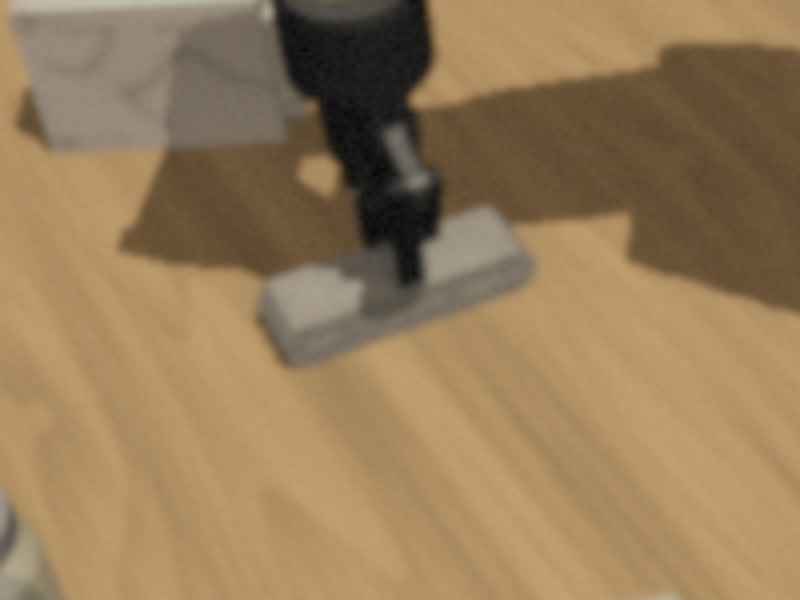

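View pics/t2.png

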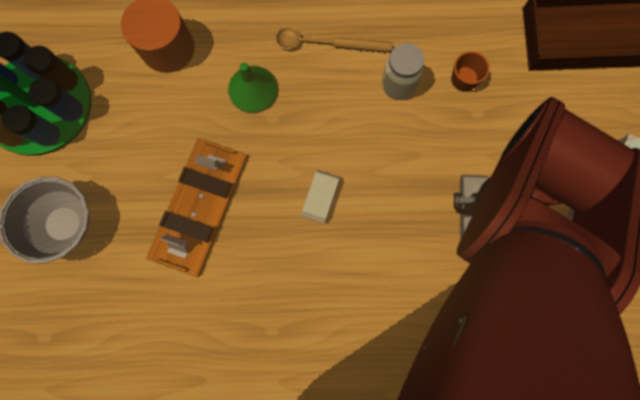

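Run:
```python
from h import *
s=ctrl.get_state();R=np.array(s['tcp_rot']);t=s['tcp_pos']
for hw in(42.7,):
  for back in(0,13,26,40):
    print(hw,back,proj('wrist',[t+R@np.array([-back,sg*hw,z]) for sg in(-1,1) for z in(-11,11)]).round(0).tolist())
```

```text
42.7 0 [[235.0, 224.0], [239.0, 264.0], [404.0, 224.0], [401.0, 263.0]]
42.7 13 [[229.0, 234.0], [233.0, 276.0], [411.0, 234.0], [407.0, 276.0]]
42.7 26 [[222.0, 246.0], [227.0, 290.0], [418.0, 246.0], [414.0, 290.0]]
42.7 40 [[214.0, 260.0], [219.0, 307.0], [427.0, 260.0], [422.0, 307.0]]
```

Call:
{"name": "servo_tool", "arguments": {
  "angular": [
    [0,0,0],
    [0,0,0],
    [0,0,0]
  ],
  "travel": [
    [0,0,0],
    [0,0,0],
    [0,0,0]
  ],
  "gripper": [20,20,20]
}}

```text
clock: 3.22
tcp_pos: [499.3, -274.2, 2.6]
tcp_rot: [[-0.0, -0.072, -0.997], [-0.0, -0.997, 0.072], [-1.0, 0.0, 0.0]]
contact_force: [-0.5, -0.4, -0.5]
width: 17.4
```

Run:
```python
from h import *
im=save('wrist','w3.png');s=ctrl.get_state();print(s['clock'],s['tcp_pos'],s['width'],s['contact_force'],ctrl.pinch_z)
```

```text
3.275 [ 499.3387912  -274.17861979    2.59415672] 16.98876958407892 [ 0.99954635 -0.89539176 -0.07292237] 18.700000000000003
```

View pics/w3.png

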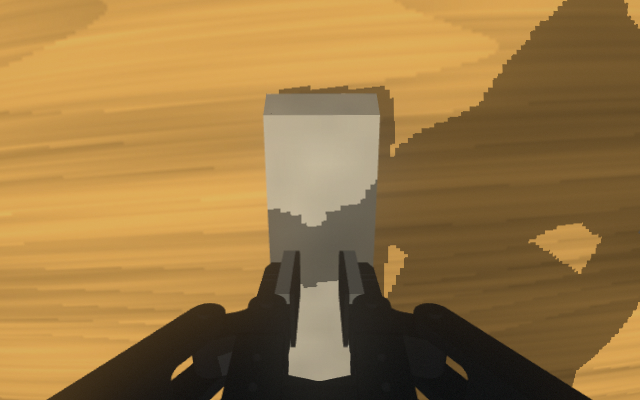

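Run:
```python
from h import *
s=ctrl.get_state();R=np.array(s['tcp_rot']);t=s['tcp_pos']
for back in(0,13,26,31,40):
    print(back,proj('scene',[t+R@np.array([-back,-y,z]) for y in(17,27) for z in(-11,11)]).round(1).tolist())
print(s['joints'])
im=ctrl.read_camera('scene')
a=im[90:180,200:320];cv2.imwrite('pics/s3c.png',cv2.resize(a,None,fx=6,fy=6,interpolation=2)[:,:,::-1])
```

```text
0 [[255.1, 151.4], [264.2, 148.1], [256.8, 154.1], [266.0, 150.8]]
13 [[254.3, 147.0], [263.5, 143.8], [256.0, 149.7], [265.3, 146.4]]
26 [[253.5, 142.6], [262.8, 139.3], [255.3, 145.3], [264.6, 141.9]]
31 [[253.2, 140.8], [262.6, 137.5], [255.0, 143.5], [264.4, 140.2]]
40 [[252.6, 137.7], [262.1, 134.4], [254.4, 140.3], [263.9, 137.0]]
[-6.40556320e-01  3.21541536e-01  1.81542303e+00 -2.50545922e-06
  1.00461818e+00  1.00247471e+00]
```

View pics/s3c.png

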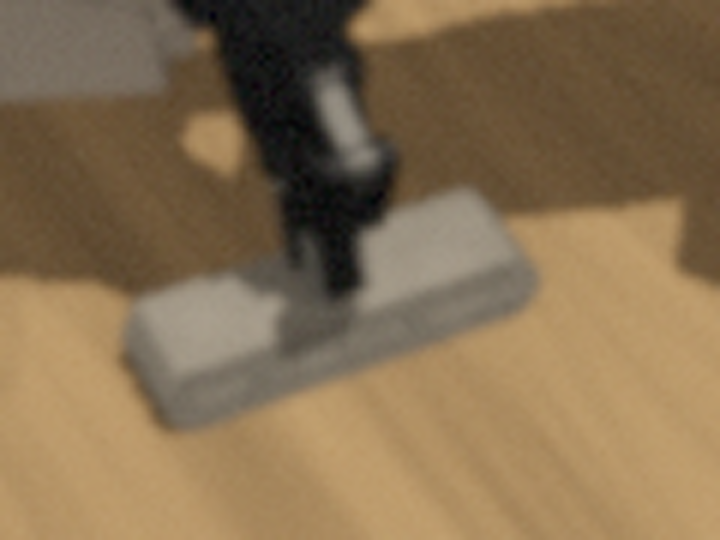

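The scene and wrist views agree that the real fingertips sit about 29 mm behind the reported TCP. They are still just above the stone and closed on nothing. I'll open, go lower in steps and look again.

Call:
{"name": "servo_tool", "arguments": {
  "angular": [
    [0,0,0],
    [0,0,0],
    [0,0,0],
    [0,0,0],
    [0,0,0],
    [0,0,0],
    [0,0,0]
  ],
  "travel": [
    [0,0.1,0],
    [0,0.1,0],
    [0,0.1,0],
    [0,0.1,0],
    [0,0.1,0],
    [1.0,0.1,0],
    [2.0,0.1,0]
  ],
  "gripper": [100,100,100,100,100,100,100]
}}

```text
clock: 4.2
tcp_pos: [499.1, -275.0, -18.2]
tcp_rot: [[-0.0, -0.072, -0.997], [0.0, -0.997, 0.072], [-1.0, -0.0, 0.0]]
contact_force: [0.3, -0.3, -0.7]
width: 85.4
```

Run:
```python
from h import *
im=save('wrist','w4.png');s=ctrl.get_state();print(s['clock'],s['tcp_pos'],s['width'],s['contact_force'])
im=ctrl.read_camera('scene')
a=im[90:180,200:320];cv2.imwrite('pics/s4c.png',cv2.resize(a,None,fx=6,fy=6,interpolation=2)[:,:,::-1])
R=np.array(s['tcp_rot']);t=s['tcp_pos']
for back in(20,30,40,50):
    print(back,proj('wrist',[t+R@np.array([-back,sg*42.7,z]) for sg in(-1,1) for z in(-11,)]).round(1).tolist())
```

```text
4.25 [ 497.99172532 -274.24885582  -19.86350127] 85.27051608657696 [-0.92024231  0.52632165 -0.55631073]
20 [[226.1, 239.8], [414.3, 239.6]]
30 [[220.4, 249.2], [420.2, 249.0]]
40 [[214.0, 259.8], [426.7, 259.6]]
50 [[206.7, 271.9], [434.2, 271.6]]
```

View pics/w4.png

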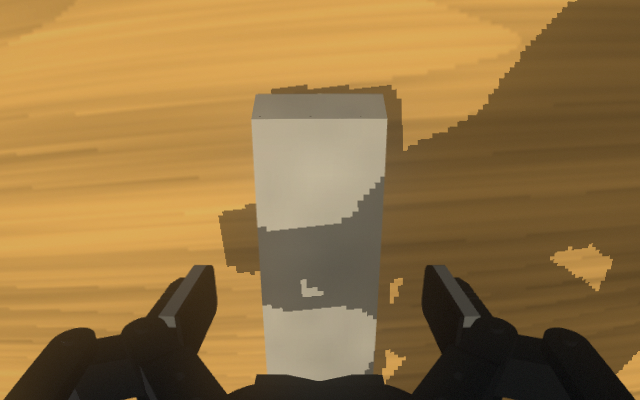

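View pics/s4c.png

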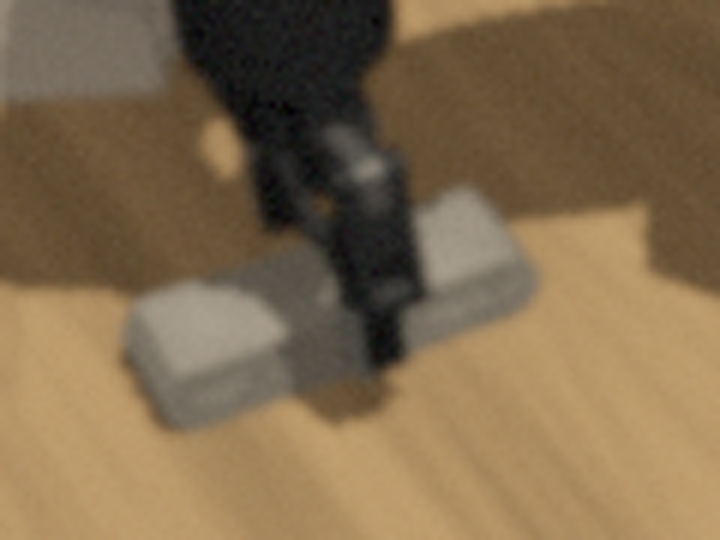

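Call:
{"name": "servo_tool", "arguments": {
  "angular": [
    [0,0,0],
    [0,0,0],
    [0,0,0],
    [0,0,0],
    [0,0,0],
    [0,0,0],
    [0,0,0],
    [0,0,0]
  ],
  "travel": [
    [0.5,0,0],
    [0.9,0,0],
    [0.9,0,0],
    [0.9,0,0],
    [0.9,0,0],
    [0.9,0,0],
    [0.9,0,0],
    [0.9,0,0]
  ],
  "gripper": [100,100,60,60,35,35,35,35]
}}

```text
clock: 5.3
tcp_pos: [499.7, -275.5, -25.9]
tcp_rot: [[0.001, -0.072, -0.997], [-0.0, -0.997, 0.072], [-1.0, 0.0, -0.001]]
contact_force: [0.4, 0.6, 5.1]
width: 44.9
```

Run:
```python
from h import *
im=save('wrist','w5.png');s=ctrl.get_state();print(s['clock'],s['tcp_pos'],s['width'],s['contact_force'])
im=ctrl.read_camera('scene')
a=im[90:180,200:320];cv2.imwrite('pics/s5c.png',cv2.resize(a,None,fx=6,fy=6,interpolation=2)[:,:,::-1])
```

```text
5.35 [ 499.69730817 -275.44001763  -25.88395762] 44.78768722620104 [-0.61239955 -0.36465431  5.26938391]
```

View pics/w5.png

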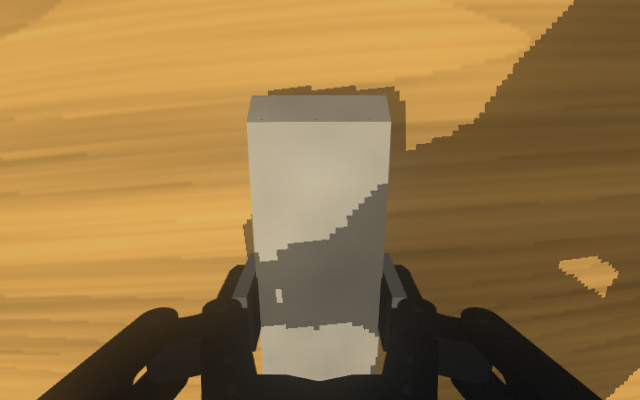

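View pics/s5c.png

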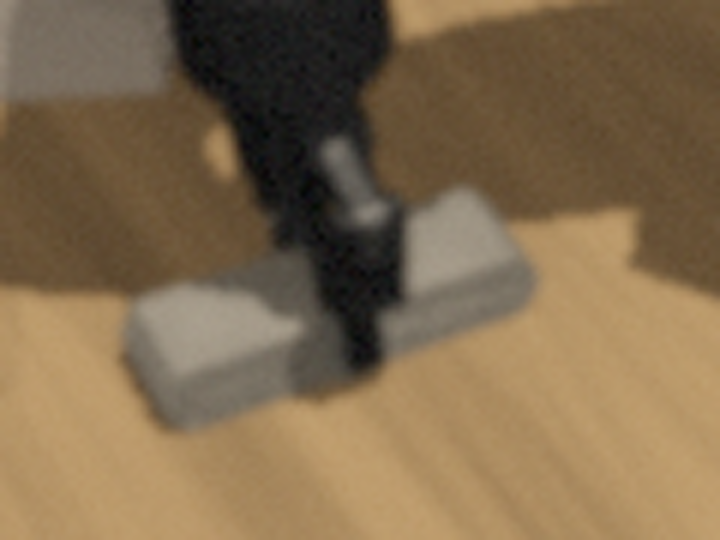

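Gripped at 44.9 mm, with the pads alongside the stone at mid-length. Next is a straight lift.

Call:
{"name": "servo_tool", "arguments": {
  "angular": [
    [0,0,0],
    [0,0,0],
    [0,0,0],
    [0,0,0],
    [0,0,0],
    [0,0,0]
  ],
  "travel": [
    [-1,0,0],
    [-3,0,0],
    [-7,0,0],
    [-12,0,0],
    [-15,0,0],
    [-15,0,0]
  ],
  "gripper": [35,35,35,35,35,35]
}}

```text
clock: 6.15
tcp_pos: [501.3, -276.6, 127.6]
tcp_rot: [[0.006, -0.072, -0.997], [-0.004, -0.997, 0.072], [-1.0, 0.004, -0.006]]
contact_force: [0.0, 0.2, -4.2]
width: 45.3
```

Run:
```python
from h import *
im=save('wrist','w6.png');s=ctrl.get_state();print(s['clock'],s['tcp_pos'],s['width'],s['contact_force'])
to([406,290,122],-1.92)
```

```text
6.2 [ 499.81107552 -275.56327749  124.9156094 ] 44.933882326607964 [-0.54496607  0.37876538 -4.59183547]
travel [  0.18 -55.73  13.43] ang [ 0.277 -0.002 -0.001] dist 573.2982116751455 pinch 18.700000000000003
```

View pics/w6.png

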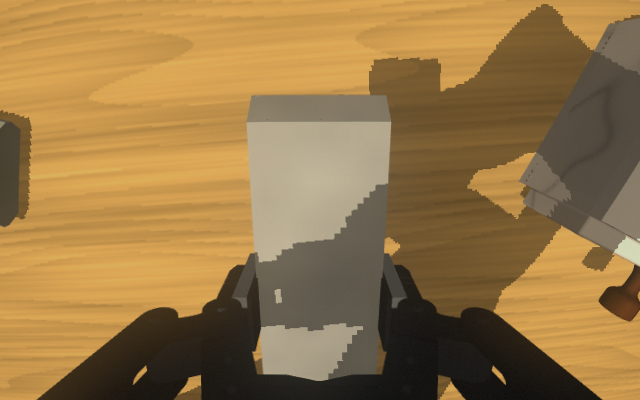

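The stone came up with the gripper and sits at the same place in the picture as before the lift. Next I go to a look pose near the holder.

Call:
{"name": "servo_tool", "arguments": {
  "angular": [
    [0.277,0,0],
    [0.277,0,0],
    [0.277,0,0],
    [0.277,0,0],
    [0.277,0,0],
    [0.277,0,0],
    [0.277,0,0],
    [0.277,0,0],
    [0.277,0,0],
    [0.277,0,0]
  ],
  "travel": [
    [0,-4,1],
    [0,-9,2.2],
    [0,-15,3.6],
    [0,-21,5],
    [0,-27,6.5],
    [0,-33,8],
    [0,-39,9.4],
    [0,-45,10.8],
    [0,-50,12],
    [0,-55.7,13.4]
  ],
  "gripper": [35,35,35,35,35,35,35,35,35,35]
}}

```text
clock: 7.45
tcp_pos: [403.7, 290.8, 121.3]
tcp_rot: [[-0.003, -0.342, -0.94], [-0.002, -0.94, 0.342], [-1.0, 0.003, 0.002]]
contact_force: [1.9, 0.1, -3.4]
width: 44.8
```

Call:
{"name": "servo_tool", "arguments": {
  "angular": [
    [0,0,0],
    [0,0,0]
  ],
  "travel": [
    [0,0,0],
    [0,0,0]
  ],
  "gripper": [35,35]
}}

```text
clock: 7.7
tcp_pos: [404.2, 289.3, 121.5]
tcp_rot: [[-0.003, -0.341, -0.94], [-0.002, -0.94, 0.341], [-1.0, 0.003, 0.002]]
contact_force: [0.7, -0.0, -4.0]
width: 45.0
```

Run:
```python
from h import *
im=save('wrist','w7.png');s=ctrl.get_state();print(s['clock'],s['tcp_pos'],s['width'],s['contact_force'],s['joints'])
save('top','t7.png')
```

```text
7.75 [404.75906661 288.86215712 121.89044366] 44.93198213358928 [-0.16364438  0.06220567 -4.41309986] [ 4.61467282e-01 -7.15109850e-03  1.93353940e+00 -5.21712879e-04
  1.21855408e+00  2.38180607e+00]
```

View pics/w7.png

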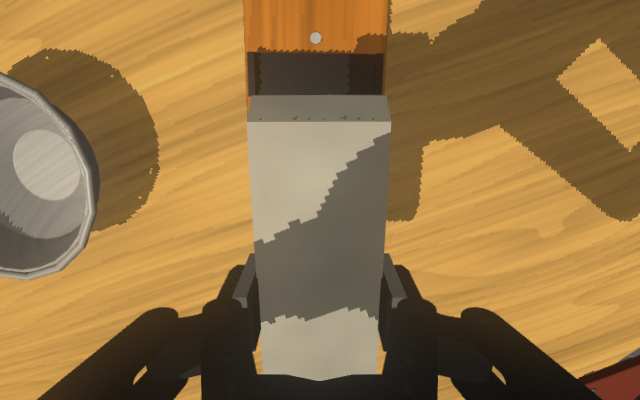

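View pics/t7.png

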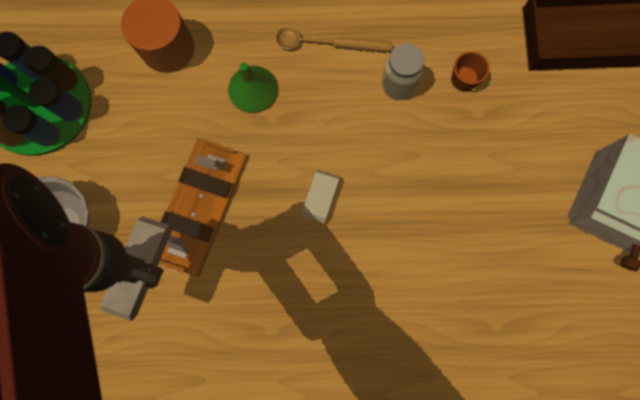

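Run:
```python
from h import *
import cv2
im=cv2.imread('pics/w7.png');cv2.imwrite('pics/w7c.png',cv2.resize(im[0:130,225:410],None,fx=4,fy=4,interpolation=2))
im=cv2.imread('pics/t7.png');cv2.imwrite('pics/t7c.png',cv2.resize(im[130:280,100:255],None,fx=4,fy=4,interpolation=2))
```

```text
(no output)
```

View pics/w7c.png

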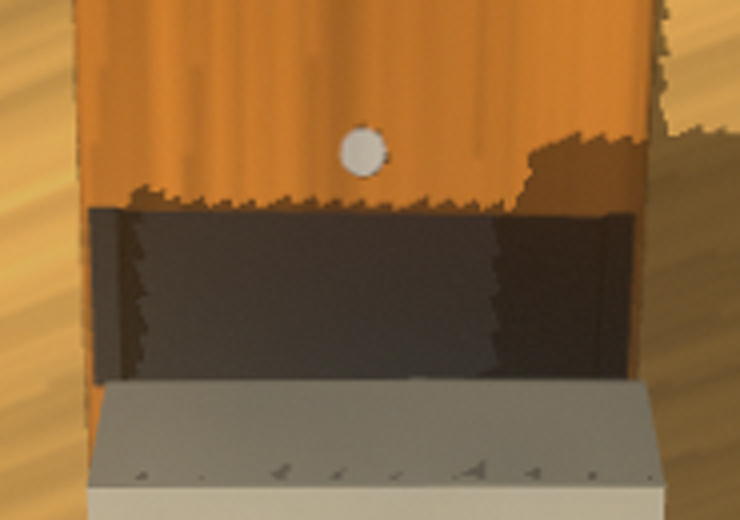

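View pics/t7c.png

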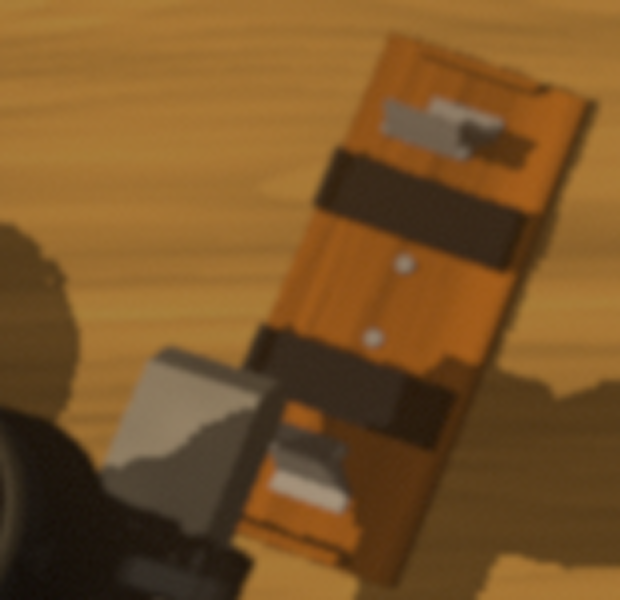

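Run:
```python
from h import *
f=lambda a:np.array(a)/4+[225,0]
L=ray('wrist',f([[75,2],[86,290]]),12);Rr=ray('wrist',f([[662,2],[650,140]]),12)
s=ray('wrist',f([[363,152]]),12)[0]
e=ray('wrist',f([[130,211],[600,213]]),22)
print(L.round(1),Rr.round(1),s.round(1),e.round(1))
for A in(L,Rr):d=A[0]-A[1];print(np.arctan2(d[1],d[0]))
th=-0.352;u=np.array([np.cos(th),np.sin(th)]);v=np.array([-u[1],u[0]])
print('lat',L[:,:2]@v,Rr[:,:2]@v,'screw',s[:2]@v,s[:2]@u,'seat edge along',e[:,:2]@u,e[:,:2]@v)
c=np.array([528.3,245]);print('guess',c@u,c@v)
# top camera features
T=lambda a:np.array(a)/4+[100,130]
def pr(n,a,z):
    w=ray('top',T(a),z)[:,:2];print(n,(w@u).round(1),(w@v).round(1))
pr('screws',[[404,263],[373,338]],12)
pr('far seat inner edge mid',[[318,207],[506,268]],22)
pr('far seat outer',[[342,152],[530,215]],22)
pr('near seat inner',[[262,327],[456,394]],22)
pr('near seat outer',[[433,447]],22)
pr('board ends far',[[392,34],[595,101]],12)
pr('board near',[[385,584]],12)
# stone in hand: top z = TCP+54
t=ctrl.get_state();z=t['tcp_pos'][2]+25.9+28;print(t['tcp_pos'],t['tcp_pos'][:2]@u,t['tcp_pos'][:2]@v)
w=ray('wrist',[[247,122],[391,121.5]],z)[:,:2];print('stone front edge',w@u,w@v)
```

```text
[[552.9 291.6  12. ]
 [506.6 308.9  12. ]] [[517.  193.8  12. ]
 [495.6 203.   12. ]] [511.2 252.5  12. ] [[515.1 294.7  22. ]
 [486.3 217.1  22. ]]
-0.3571411651096026
-0.40228537177557205
lat [464.32605578 464.58003534] [360.20813162 361.37982939] screw 413.2814371850216 392.7844856926264 seat edge along [381.91922173 381.61359394] [454.25665714 371.48847516]
guess 411.43721894542296 412.12292446120495
screws [430.3 391.9] [413.8 414. ]
far seat inner edge mid [441.3 442.4] [458.8 364. ]
far seat outer [469.9 470. ] [458.3 362.6]
near seat inner [379.5 379.2] [461.3 364.1]
near seat outer [352.8] [365.]
board ends far [534.6 534.8] [461.9 356.3]
board near [287.2] [365.2]
[405.24493796 288.68709012 122.33580896] 280.8650189229419 410.7049267931472
stone front edge [347.29873949 347.474946  ] [433.98936984 388.53682209]
```

Features from the wrist and top cameras agree within about 1 mm. The stone's centre needs to go 130.8 mm along the holder and 1.5 mm sideways. I'll move over the holder, lower to just above the clips and check.

Call:
{"name": "servo_tool", "arguments": {
  "angular": [
    [0,0,0],
    [0,0,0],
    [0,0,0],
    [0,0,0],
    [0,0,0],
    [0,0,0],
    [0,0,0],
    [0,0,0],
    [0,0,0]
  ],
  "travel": [
    [0,-0.15,-3],
    [0,-0.15,-7.5],
    [0,-0.15,-11.5],
    [0,-0.15,-13.08],
    [2,-0.15,-13.08],
    [4.5,-0.15,-13.08],
    [6.2,-0.15,-13.08],
    [7,-0.15,-13.08],
    [7,-0.15,-13.08]
  ],
  "gripper": [35,35,35,35,35,35,35,35,35]
}}

```text
clock: 8.93
tcp_pos: [528.4, 246.8, 52.9]
tcp_rot: [[-0.001, -0.342, -0.94], [-0.0, -0.94, 0.342], [-1.0, 0.001, 0.001]]
contact_force: [-0.5, -0.7, -3.0]
width: 45.1
```

Run:
```python
from h import *
im=save('wrist','w8.png');a=save('top','t8.png');b=save('scene','s8.png')
s=ctrl.get_state();print(s['clock'],s['tcp_pos'],s['width'],s['contact_force'],np.round(s['tcp_rot'],3))
th=-0.352;u=np.array([np.cos(th),np.sin(th)]);v=np.array([-u[1],u[0]]);print(s['tcp_pos'][:2]@u,s['tcp_pos'][:2]@v)
A=cv2.resize(a[130:280,120:270],None,fx=4,fy=4,interpolation=2);cv2.imwrite('pics/t8c.png',A[:,:,::-1])
cv2.imwrite('pics/s8c.png',cv2.resize(b[250:400,290:490],None,fx=4,fy=4,interpolation=2)[:,:,::-1])
```

```text
9.075 [529.99560075 247.11659453  54.67936575] 45.32022559769972 [-0.09292022  0.22975936 -3.98838403] [[ 0.002 -0.342 -0.94 ]
 [ 0.001 -0.94   0.342]
 [-1.    -0.001 -0.001]]
412.29910329111345 414.6943422929055
```

View pics/w8.png

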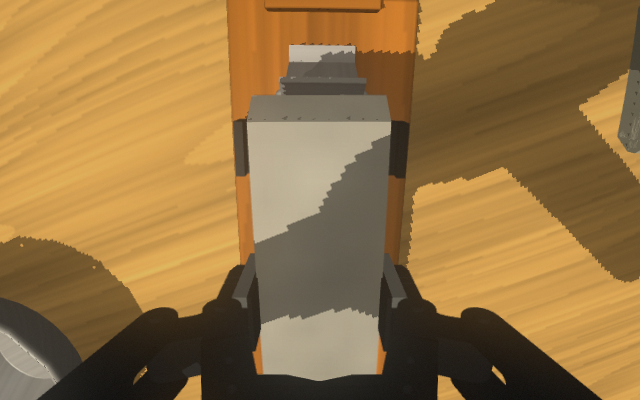

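View pics/t8c.png

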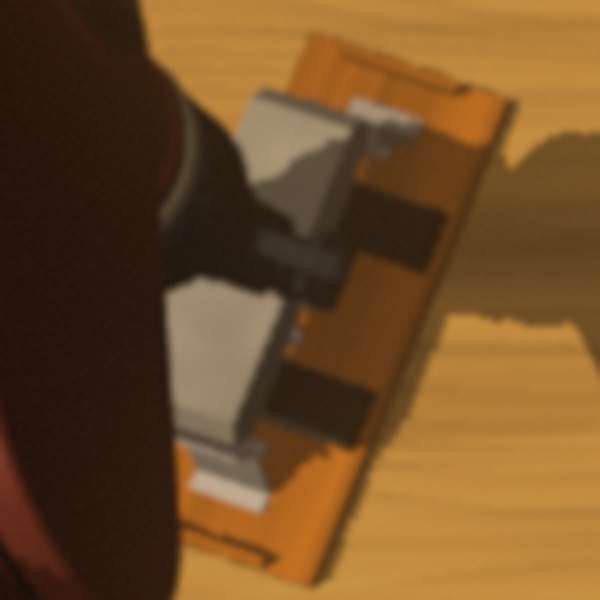

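View pics/s8c.png

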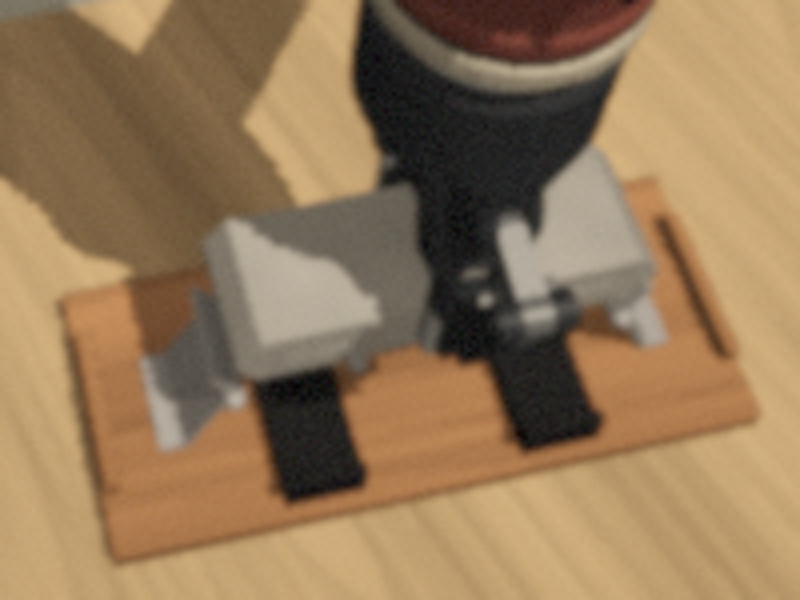

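Run:
```python
from h import *
im=cv2.imread('pics/w8.png');cv2.imwrite('pics/w8c.png',cv2.resize(im[30:190,220:420],None,fx=4,fy=3.7,interpolation=2)[:590])
th=-0.352;u=np.array([np.cos(th),np.sin(th)]);v=np.array([-u[1],u[0]])
def pr(n,a,z):
    w=ray('wrist',a,z)[:,:2];print(n,(w@u).round(1),(w@v).round(1))
pr('board',[[228,3],[418,3],[233,120],[410,120]],12)
pr('clip lead edge',[[281,80],[366,80]],68)
pr('seat lips',[[234,121],[235,177],[408,121],[404,177]],29)
pr('stone',[[247,122],[391,121.5]],54+ctrl.get_state()['tcp_pos'][2])
t=ctrl.get_state()['tcp_pos'];print(t,t[:2]@u,t[:2]@v)
```

```text
board [534.2 534.5 471.4 471.6] [464.6 361.9 465.2 362.4]
clip lead edge [492.2 492.3] [431.  395.8]
seat lips [472.2 441.4 472.5 441.7] [460.7 462.1 367.6 367.7]
stone [478.5 478.8] [437.9 392.4]
[529.99560075 247.11659453  54.67936575] 412.29910329111345 414.6943422929055
```

View pics/w8c.png

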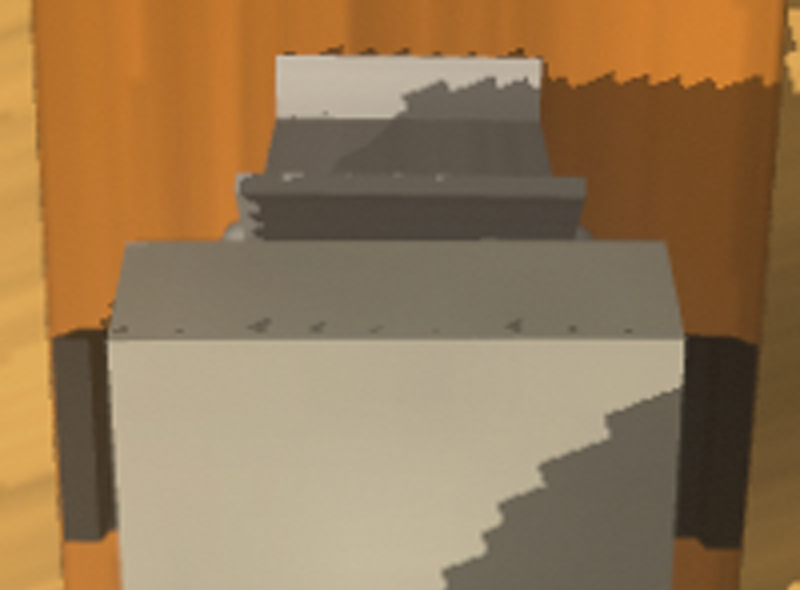

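Relative to the holder, the stone is within 0.6 mm lengthwise and about 1.3 mm sideways, so I can go down.

Call:
{"name": "servo_tool", "arguments": {
  "angular": [
    [0,0,0],
    [0,0,0],
    [0,0,0],
    [0,0,0],
    [0,0,0],
    [0,0,0]
  ],
  "travel": [
    [0.5,0.1,0],
    [1.2,0.1,0],
    [2,0.1,0],
    [2.6,0.1,0],
    [3.1,0.1,0],
    [3.5,0.1,0]
  ],
  "gripper": [35,35,35,35,35,35]
}}

```text
clock: 9.82
tcp_pos: [530.4, 246.3, 20.5]
tcp_rot: [[0.003, -0.342, -0.94], [0.001, -0.94, 0.342], [-1.0, -0.002, -0.002]]
contact_force: [-2.5, -1.1, 13.5]
width: 44.9
```

Run:
```python
from h import *
s=ctrl.get_state();print(s['clock'],s['tcp_pos'],s['width'],s['contact_force'],s['ft_torque'])
im=save('wrist','w9.png');b=save('scene','s9.png')
cv2.imwrite('pics/s9c.png',cv2.resize(b[250:400,290:490],None,fx=4,fy=4,interpolation=2)[:,:,::-1])
```

```text
9.825 [530.3978998  246.32553207  20.4941847 ] 44.86720427115871 [-2.49535645 -1.05314681 13.50426172] [-0.23975428  0.32073068 -0.27579551]
```

View pics/w9.png

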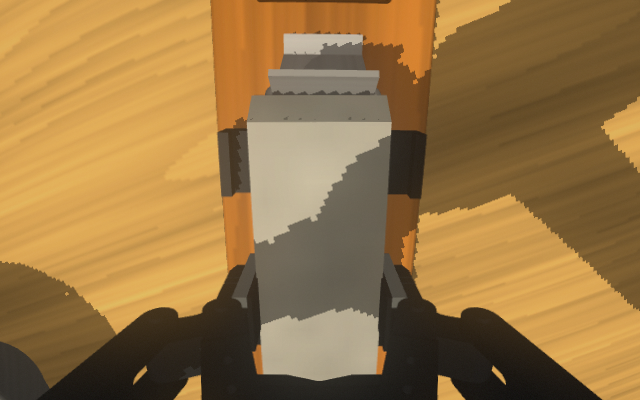

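View pics/s9c.png

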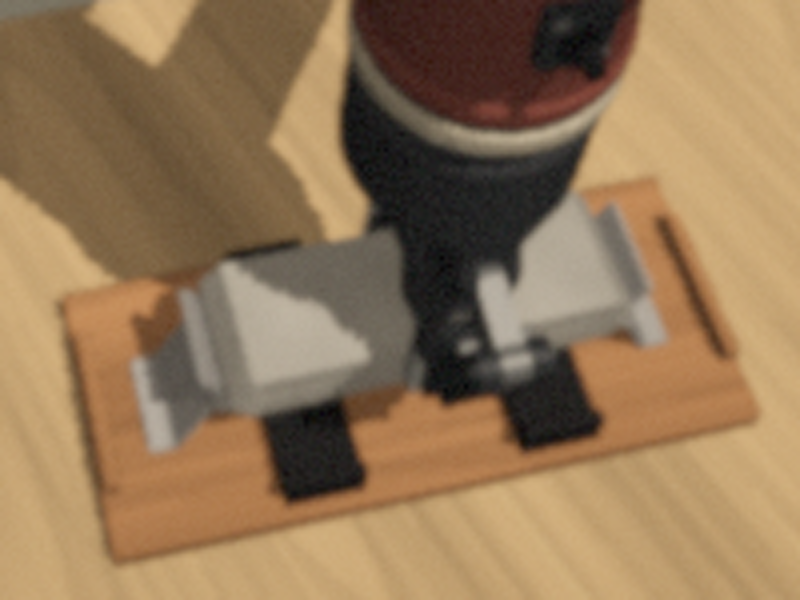

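The stone sits squarely between both flared lead-ins, with about 17 N of push-back. I'll keep pressing.

Call:
{"name": "servo_tool", "arguments": {
  "angular": [
    [0,0,0],
    [0,0,0],
    [0,0,0],
    [0,0,0],
    [0,0,0],
    [0,0,0]
  ],
  "travel": [
    [0.4,0,0],
    [0.8,0,0],
    [1.2,0,0],
    [1.6,0,0],
    [1.9,0,0],
    [2.1,0,0]
  ],
  "gripper": [35,35,35,35,35,35]
}}

```text
clock: 10.68
tcp_pos: [528.1, 245.2, -3.7]
tcp_rot: [[-0.002, -0.342, -0.94], [-0.001, -0.94, 0.342], [-1.0, 0.002, 0.001]]
contact_force: [-0.2, 0.1, -3.8]
width: 45.2
```

Run:
```python
from h import *
s=ctrl.get_state();print(s['clock'],s['tcp_pos'],s['width'],s['contact_force'],s['ft_torque'])
im=save('wrist','w10.png');b=save('scene','s10.png')
cv2.imwrite('pics/s10c.png',cv2.resize(b[250:400,290:490],None,fx=4,fy=4,interpolation=2)[:,:,::-1])
```

```text
10.675 [528.06971747 245.17670765  -3.683557  ] 45.19773184335163 [-0.17472946  0.07718558 -3.84128053] [ 0.0037779  -0.01851625 -0.09222978]
```

View pics/w10.png

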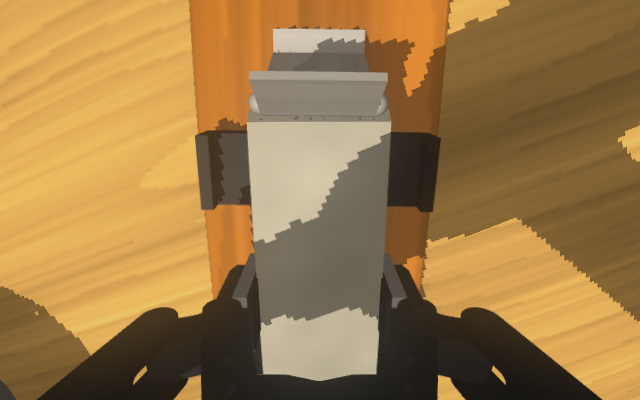

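View pics/s10c.png

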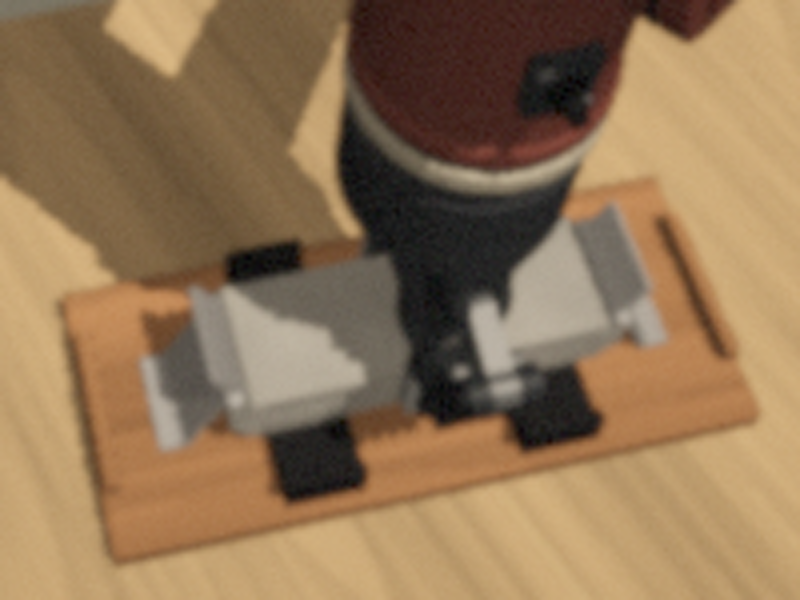

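Both clips are past the stone's widest part and over its upper bevels. The stone may not be fully on the seats, because its weight still shows in the force. I'll press a few mm more.

Call:
{"name": "servo_tool", "arguments": {
  "angular": [
    [0,0,0],
    [0,0,0],
    [0,0,0]
  ],
  "travel": [
    [0.2,0,0],
    [0.4,0,0],
    [0.4,0,0]
  ],
  "gripper": [35,35,35]
}}

```text
clock: 11.15
tcp_pos: [528.9, 245.9, -3.9]
tcp_rot: [[-0.001, -0.342, -0.94], [-0.0, -0.94, 0.342], [-1.0, 0.001, 0.001]]
contact_force: [-10.5, -2.2, 16.8]
width: 45.1
```

TCP height stays at -3.9 mm while the push rises to about 17 N, so the stone is on its seats. Now I release and rise.

Call:
{"name": "servo_tool", "arguments": {
  "angular": [
    [0,0,0],
    [0,0,0],
    [0,0,0],
    [0,0,0],
    [0,0,0],
    [0,0,0]
  ],
  "travel": [
    [-0.2,0,0],
    [-0.3,0,0],
    [-0.3,0,0],
    [-0.3,0,0],
    [-0.3,0,0],
    [-0.3,0,0]
  ],
  "gripper": [35,60,80,100,100,100]
}}

```text
clock: 11.9
tcp_pos: [528.9, 245.8, -3.4]
tcp_rot: [[0.0, -0.342, -0.94], [0.0, -0.94, 0.342], [-1.0, -0.0, -0.0]]
contact_force: [0.1, 0.5, -0.8]
width: 85.5
```

Call:
{"name": "servo_tool", "arguments": {
  "angular": [
    [0,0,0],
    [0,0,0],
    [0,0,0],
    [0,0,0],
    [0,0,0],
    [0,0,0],
    [0,0,0]
  ],
  "travel": [
    [-2,0,0],
    [-6,0,0],
    [-11,0,0],
    [-15,0,0],
    [-15,0,3],
    [-15,0,8],
    [-15,0,8]
  ],
  "gripper": [100,100,100,100,100,100,100]
}}

```text
clock: 12.78
tcp_pos: [451.4, 274.1, 147.8]
tcp_rot: [[0.0, -0.34, -0.941], [0.001, -0.941, 0.34], [-1.0, -0.001, 0.0]]
contact_force: [0.1, -0.8, -0.5]
width: 85.2
```

Run:
```python
from h import *
s=ctrl.get_state();print(s['clock'],s['tcp_pos'],s['width'],s['contact_force'])
im=save('wrist','w11.png');b=save('scene','s11.png')
cv2.imwrite('pics/s11c.png',cv2.resize(b[250:400,290:490],None,fx=4,fy=4,interpolation=2)[:,:,::-1])
```

```text
12.775 [451.3501447  274.11621878 147.79840389] 85.19060054446109 [ 0.06078806 -0.83069824 -0.47010535]
```

View pics/w11.png

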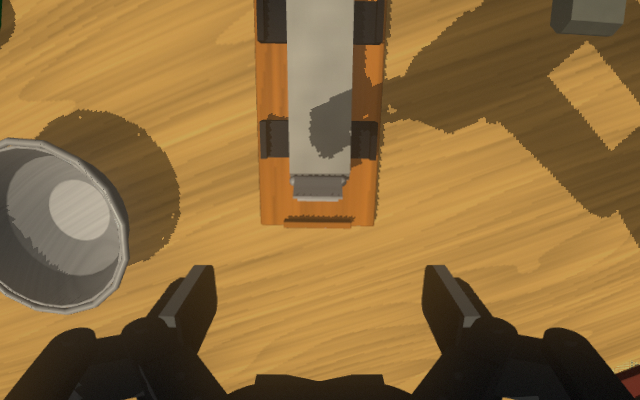

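View pics/s11c.png

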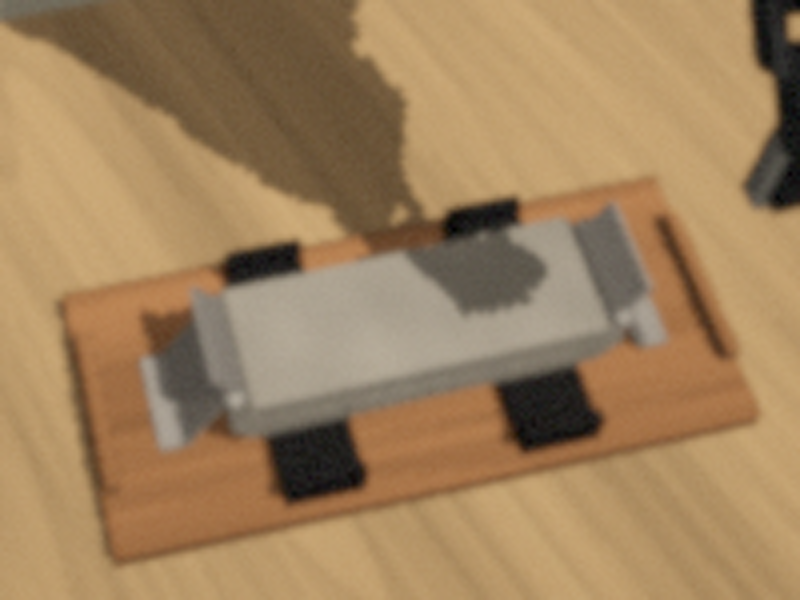

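The stone lies straight between both clips, which overlap its bevels. A last numeric check: project the home pose of the stone and of the closed clips into the pictures.

Run:
```python
from h import *
th=-0.352;u=np.array([np.cos(th),np.sin(th)]);v=np.array([-u[1],u[0]]);c=411.4*u+412.8*v
P=lambda a,l,z:np.r_[c+a*u+l*v,z]
pts=[P(a,l,50) for a,l in((-67,-23),(67,-23),(67,23),(-67,23))]
clip=[P(sg*69,l,49) for sg in(-1,1) for l in(-18,18)]
clip+=[P(sg*80,l,68) for sg in(-1,1) for l in(-18,18)]
for n,o in(('scene',(290,250)),('top',(130,120))):
    im=ctrl.read_camera(n)[:,:,::-1][o[1]:o[1]+150,o[0]:o[0]+190 if n=='scene' else o[0]+130]
    im=cv2.resize(im,None,fx=4,fy=4,interpolation=2)
    q=(proj(n,pts)-o)*4;cv2.polylines(im,[q.astype(int).reshape(-1,1,2)],True,(0,0,255),1)
    q=((proj(n,clip)-o)*4).astype(int)
    for i in range(0,8,2):cv2.line(im,tuple(map(int,q[i])),tuple(map(int,q[i+1])),(0,255,0),1)
    cv2.imwrite(f'pics/chk_{n}.png',im)
```

```text
(no output)
```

View pics/chk_scene.png

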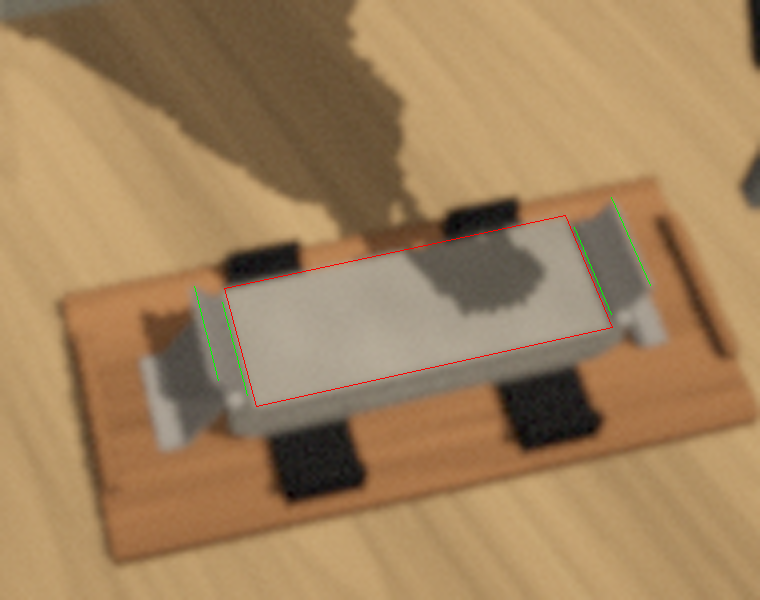

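View pics/chk_top.png

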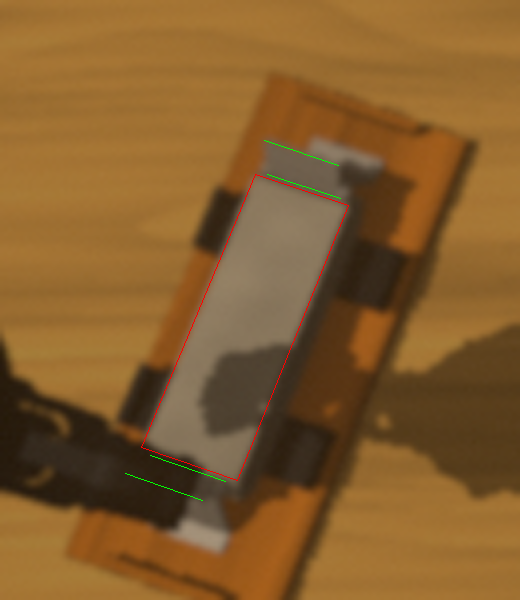

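The home-pose outline and the closed-clip lines lie on the stone and clips to within 1–2 mm, so I'm handing in.

```bash
python3 -c "
from rig import ctrl
print(ctrl.sign_off())"
```

```text
the job is handed in; nothing more can be done
None
```

I clipped the long stone into the holder, released it, backed the gripper clear and handed the job in at about 13 s on the robot's clock. Sign-off gives no verdict.

**Pressing:** the clips pushed back with about 17 N as the stone passed between them. On the last press the push reached about 17 N upward with the stone going no lower, so it was resting on the seats.

**Last checks:** in the scene picture, the stone's home outline and the closed clips' edges match the real ones to within 1–2 mm. The top picture agrees, but there the arm partly hides the near clip. The gripper is open and clear of everything.

**What disagreed:**
- **Fingertips:** they really sit about 29 mm behind the reported TCP. My first closing went above the stone and gripped nothing, without moving it. I corrected for this from the pictures and gripped it on the second try.
- **Sideways position:** my estimates of the holder's centre line differed by about 1–2 mm, well inside the tolerance.

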